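# Peel the top tray off a clinging pile and hold it over the light pad

### The job

Fold the clear cover of the tray bay back until it stands straight up, and leave it like that. Then peel the top tray off the clinging pile by raising the corner that has the upright fin while the opposite corner is still down on the pile, and carry the tray to the light pad. Finish still holding it there for inspection, level, still and centred, about 10 cm above the pad, without letting go, and leave the other things on the bench where they are.

Things in the scene. Friction and masses are not known exactly. Their poses are not given: they have to be found in the camera images.
- bay: Fixed bay: grey base 172 x 196 x 8 mm with a clipped-down pile of nested trays (110 x 140 mm in x, y; top 38 mm above the bench), four clip posts at its sides (51 mm high, within 15 mm of the rim), two hinge posts at the far side. Origin on the bench under the pile's centre; x points from the robot towards the hinge, z up. Stands left or right, turned up to 0.3 rad.
- cover (a joint): Hinge angle of the bay's clear flat cover (rad): 0 lies level over the tray, grows as it is folded up and back, 1.57 stands straight up, stop at 2.2. Starts between 0 and 0.4. The stiff hinge (0.26 N m friction) keeps it wherever it is left; it takes 2 to 4 N at the tongue.
- cover_grip (a point): On the cover's grey tongue, which sticks out 45 mm from the free edge in the cover's plane, on the robot's side: 24 mm wide (along the hinge), 8 mm thick. This point is 178 mm from the hinge, 28 mm out from the edge, 17 mm from the tongue's end. Pinched across its 24 mm it can turn between the fingers while the cover swings.
- cover_hinge (a point): Middle of the cover's hinge axis, which runs along the bay's y, 78 mm beyond the bay's origin in x and 86 mm above the bench. Cover panel: 150 mm along the hinge, 150 mm from hinge to free edge, 5 mm thick.
- tray: Top tray, white plastic, 60 to 130 g: rim 110 x 140 mm (x, y), 5 mm thick, wells sunk 12 mm below. Origin: centre of the rim's underside, at the start 38 mm above the bench; axes as the bay's. Four sprung clips at its sides cling to the rim, about 3.5 N each; pulled up at the fin (6 to 10 N) it tilts about the opposite corner, and is free of the clips once tilted 0.3 rad.
- tray_fin (a point): Grasp point on the upright fin at the tray's corner nearest the robot, on the right (tray x -38, y -53 mm), 32 mm above the rim's underside. Fin: 10 mm thick, 26 mm long along the line to the opposite corner (54 degrees from tray x), 34 mm high above the rim; its top is 7 mm above this point. Pinch across its 10 mm from above.
- tray_far (a point): Point on top of the rim at the tray's opposite corner (tray x +52, y +67, z +5 mm).
- pad: Fixed light pad: flat grey slab 160 x 200 mm (x, y), 12 mm thick, with a white lit top. Origin in the centre of its underside on the bench, z up. It stands on the other side of the robot's middle from the bay.
- vial: Bystander: small amber glass vial, 26 mm across, 45 mm high, standing between bay and pad. Origin at its foot.
- bowl: Bystander: open black box 100 x 100 x 60 mm at the right. Origin at the centre of its underside.
- tipbox: Bystander: closed grey box 120 x 85 x 60 mm at the left. Origin at the centre of its underside.
- pen: Bystander: black pen, 10 mm thick, 130 mm long, lying between the two sides. Origin under its middle.

How it is judged (in metres and radians):
On the way, in this order (a step that is already met when the one before it is completed fails the run):
1. the cover stands straight up (value of joint cover between 1.36 and 1.78 rad), for 0.3 s.
2. the finned corner is raised off the pile while the opposite corner is still down (z of tray_fin in the frame of bay above 0.088 m and z of tray_far in the frame of bay below 0.052 m and horizontal distance between tray and bay below 0.04 m), for 0.1 s.
At the end, for the whole second after the job is handed in: The cover still stands upright within 12 degrees. The tray is held in the fingers, still, touching neither pad nor bay, its centre within 35 mm of the pad's centre seen from above, its rim 60 to 150 mm above the pad's top, level within 12 degrees (all of step 1 and horizontal distance between tray and pad below 0.035 m and z of tray in the frame of pad between 0.072 and 0.162 m and angle between tray's own z axis and vertical below 0.22 rad and contact force between the fingers and tray above 1 N and linear speed of tray below 0.03 m/s and contact force between tray and pad below 0.05 N and contact force between tray and bay below 0.05 N); the arm keeps its last pose, push and grip.
It fails at once if one of the bystanders is moved by more than 30 mm (distance of any of vial, bowl, tipbox, pen from where it was at the start of the episode above 0.03 m).
It also fails if it takes over 64 s, if anything falls off the work surface, if the arm or the gripper's body presses on something with over 40 N, if the wrist force passes 120 N, or if a joint passes its speed limit or range.

### The arm

A 6-joint arm with a two-finger parallel gripper is mounted at the origin on the work surface. World frame = base frame: x ahead of the robot, y to its left, z up, the work surface at z = 0. Lengths are in m, angles in degrees, forces in N, time in s.
With the tool pointing down it reaches from about 0.25 to 0.725 m from the base axis. Payload 9.7 kg.
Tool frame: the origin (TCP) lies at the very end of the fingers, on their centre line; the grasp point (between the pads) lies 19 mm behind it; z points along the fingers, y is the line along which they close (so a half turn about z gives the same grasp; the last joint's range is limited). The gripper opens to 85 mm and grips with 20 to 120 N. Pads are 22 mm wide; open, the fingers measure 114 mm over their backs; the gripper's body (76 mm by 85 mm) begins 54 mm behind the grasp point. The pads swing forward as they close: fully open they stand 13 mm farther back than shut.
Start: joints at [-65.432, 4.979, 10.078, 95.1, 0, 90], TCP at [0.229, -0.5, 0.231] pointing down, gripper open.
Joint ranges: [-179.16, 179.16], [-48.56, 103.87], [-65.8, 70.77], [-126.05, 130.52], [-82.76, 87.17], [-180, 180]. Speed limits (degrees/s): [127.2, 127.2, 147.25, 180, 180, 180].

### API

Orientations are given as [roll, pitch, yaw] about the fixed x, y, z axes, in that order (R = Rz(yaw) Ry(pitch) Rx(roll)).
In Python, from workcell import bot, viewer, finder gives the robot as it stands. The module is installed in compiled form; this text tells all that it offers.
- The arm moves only by the shell command python3 -m inch 'ROWS' [FORCE]. ROWS is JSON, a list that holds one entry, the list of rows, each a list of 7 numbers: the opening in per cent of the stroke, from 0 (shut) to 100 (fully open), then the shift along the tool's x, y, z in mm, then the turn, a rotation vector about the tool's x, y, z in degrees. In form: [[[grip, tx, ty, tz, ax, ay, az], ...]]. A call has 1 to 8 rows; each row shifts and turns the commanded pose from where the row before left it, along the tool's axes as they then stand; what a row does not reach is not made up. A row lasts 1/8 s, in which the tool goes at most 62.5 mm and 10.7 degrees, less where a joint would pass 70% of its speed; a pose out of reach is approached as far as the arm can. A call with a gripper value outside its range is refused whole. The fingers move at their own pace and stop on an object; FORCE is the grip in N (left out, the last holds). Time passes only in rows, so rows that do not move let the fingers close. It gives the time, the measured TCP pose, the force, the opening and the grip force at its end, in the units of the state.
- bot.get_obs(): the state, without advancing time (a new reading comes with each control period).
- viewer.camera(name): name is "scene" or "top" or "wrist"; returns a dict with "pixels" (480x640x3 uint8, red, green, blue), "vfov" (degrees; the focal length in pixels is half the picture's height over the tangent of half this angle, whatever the lens; pixels are square), "cx", "cy" (the principal point, pixels), "k1" (the pictures are not rectified: a ray, as slopes to the right and down, at radius r is drawn at 1 + k1 r^2 times it, then the intrinsics apply), "R" (3x3) and "t" (3): a world point X has camera coordinates R X + t. Camera axes: x right, y down, z forward; pixel columns grow to the right and rows downward; lengths in m; the calibration is good to about 2 mm. A picture is of the moment at which its call begins. There is no depth.
- bot.job_done(): hands the job in; it is judged then, once.
Trained networks look in the newest picture that a camera, given by its name, has taken for a name from the list of things; names that differ only in an ending like _2 or _b are one class to them, and where a whole thing is asked for, a point or a joint stands for the part that bears it (a point fixed in the world has none). Each returns a list of dicts, best first, with "conf" (0 to 1); they miss things now and then, are a little off and sometimes report something else, mostly with a low value. They report only what shows in the picture. A call takes as long as a camera call.
- finder.outline_of(camera, thing): "pixels" (480x640 bool, what is visible of it) and "extent" ([centre column, centre row, width, height] in pixels, round what is visible of it).
- finder.mark_of(camera, thing): "position" ([column, row] in pixels: a listed point, or the origin of a listed thing).
The state is a dict: "time": time; "q": joint angles; "qd": joint speeds; "joint_efforts": joint torques, N m; "ee_pos": TCP position; "tcp_rot": TCP orientation; "wrist_force": force on the tool from outside, world axes, zero at the start; "torque": the same for the moment, N m; "opening": finger opening in m; "grasp_force": force on a finger pad.
Only numpy, scipy, OpenCV 4.12 (cv2) and the standard library are available. Lean on these libraries where they do the work, as an engineer would, in place of code of your own. Each camera call takes 0.05 s, during which the arm holds its last target. There are 200 camera calls.

## Working session

There is one attempt and no reset: what is moved stays moved. The work goes in short steps, Python scripts to look and compute and a shell command to move; the robot and the scene stay as the last step left them, time stands still between calls to the robot, and variables do not carry over. Pictures are saved under pics/ and viewed, at most 10 in all, crops included, and the job is handed in when it is done.

```bash
mkdir -p pics; cat > h.py <<'E'
import numpy as np, cv2
from workcell import bot, viewer, finder
from scipy.spatial.transform import Rotation as Ro
def K(c):
    f=240/np.tan(np.radians(c['vfov'])/2); return np.array([[f,0,c['cx']],[0,f,c['cy']],[0,0,1.]]), np.array([c['k1'],0,0,0.])
def ray(c,p):
    k,d=K(c); u=cv2.undistortPoints(np.array([[p]],float),k,d)[0,0]
    R=np.array(c['R']); o=-R.T@np.array(c['t']); return o,R.T@np.array([u[0],u[1],1])
def atz(c,p,z):
    o,d=ray(c,p); return o+d*(z-o[2])/d[2]
def tri(obs):
    A=np.zeros((3,3));b=np.zeros(3)
    for c,p in obs:
        o,d=ray(c,p);d=d/np.linalg.norm(d);P=np.eye(3)-np.outer(d,d);A+=P;b+=P@o
    x=np.linalg.solve(A,b); return x,[np.linalg.norm(proj(c,x)-p) for c,p in obs]
def proj(c,X):
    k,d=K(c); r=cv2.Rodrigues(np.array(c['R']))[0]; return cv2.projectPoints(np.array([X],float),r,np.array(c['t'],float),k,d)[0][0,0]
def save(c,n): cv2.imwrite('pics/'+n,cv2.cvtColor(c['pixels'],cv2.COLOR_RGB2BGR))
E
python3 - <<'E'
from h import *
np.set_printoptions(precision=4,suppress=True)
o=bot.get_obs();print(o)
C={}
for n in('scene','top'):
    C[n]=viewer.camera(n);save(C[n],n+'0.png');c=C[n];print(n,c['vfov'],c['k1'],-np.array(c['R']).T@c['t'])
for t in('bay','cover_grip','cover_hinge','tray','tray_fin','tray_far','pad','vial','bowl','tipbox','pen'):
    ob=[]
    for n in C:
        m=finder.mark_of(n,t)
        print(t,n,[(np.round(x['position'],1),round(x['conf'],2)) for x in m[:3]])
        if m: ob.append((C[n],np.array(m[0]['position'])))
    if len(ob)==2: print('   ',*tri(ob))
E
```

```text
{'time': 0.0, 'q': array([-65.4308,   5.0115,  10.0365,  95.0994,   0.0004,  90.002 ]), 'qd': array([ 0.0222,  0.0749,  0.0795, -0.0029,  0.0275,  0.1438]), 'joint_efforts': array([ -0.0016, -52.038 ,  46.4808,   0.0159,  -0.0001,   0.    ]), 'ee_pos': array([ 0.2286, -0.5   ,  0.2306]), 'tcp_rot': array([-179.9257,   -0.0004,   24.5672]), 'wrist_force': array([-0.2541, -0.3928,  0.0255]), 'torque': array([-0.0396, -0.0419,  0.0086]), 'grasp_force': 0.0, 'opening': 0.08504429080712632}
scene 46.828713505306816 -0.022695167515816718 [1.5492 0.5923 0.9623]
top 42.73966921808072 -0.051242115850717 [0.2758 0.0196 1.5617]
bay scene []
bay top [(array([424.3, 207.5]), 0.87)]
cover_grip scene [(array([242.8, 187.2]), 0.56)]
cover_grip top [(array([449.1, 237.1]), 0.65)]
    [ 0.4805 -0.2868  0.1366] [np.float64(2.0875492899220855), np.float64(2.5511016388269896)]
cover_hinge scene [(array([214.2, 232.7]), 0.55)]
cover_hinge top [(array([418.4, 173.3]), 0.98), (array([444.9, 236.2]), 0.42)]
    [ 0.6539 -0.2407  0.0973] [np.float64(2.7361833546721708), np.float64(2.9609555580171696)]
tray sc
[... 612 characters left out ...]

vial top [(array([330.2, 212. ]), 0.46), (array([336.9, 273.5]), 0.25)]
    [ 0.5756 -0.0143  0.0027] [np.float64(1.1932613922030089), np.float64(1.2434753206935432)]
bowl scene [(array([201.3, 204.2]), 0.65)]
bowl top [(array([513.9, 253.7]), 0.84)]
    [ 0.4533 -0.4834 -0.0009] [np.float64(1.5095551456332363), np.float64(1.8772068768923493)]
tipbox scene [(array([494. , 306.1]), 0.76)]
tipbox top [(array([146.1, 263.2]), 0.6)]
    [0.4555 0.4611 0.0049] [np.float64(1.1832948819108426), np.float64(1.1392498499429453)]
pen scene [(array([331.3, 243.3]), 0.6)]
pen top [(array([336.4, 272.2]), 0.47)]
    [ 0.4197 -0.0252 -0.006 ] [np.float64(1.2857527461795122), np.float64(1.456985983234957)]
```

```bash
cd pics; python3 -c "
import cv2
s=cv2.imread('scene0.png');cv2.imwrite('s0c.png',cv2.resize(s[130:330,140:420],None,fx=2.8,fy=2.8,interpolation=2))
s=cv2.imread('top0.png');cv2.imwrite('t0c.png',cv2.resize(s[130:310,350:560],None,fx=3.2,fy=3.2,interpolation=2))"
```

```text
(no output)
```

View pics/s0c.png

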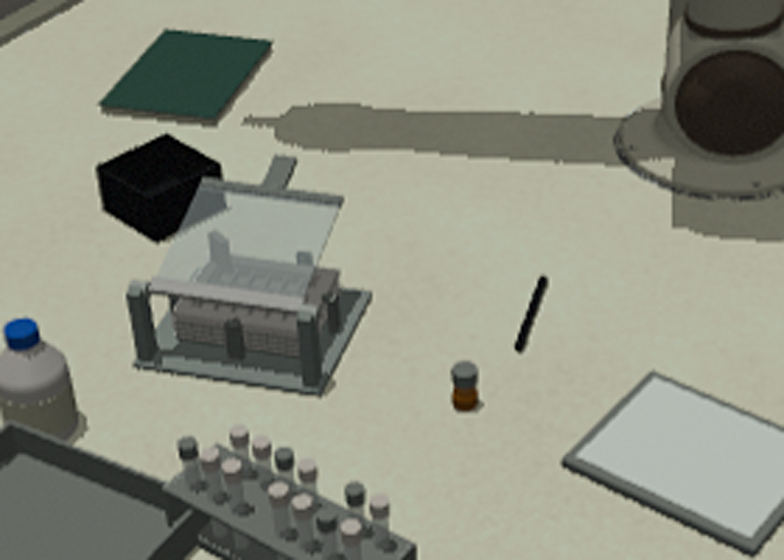

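View pics/t0c.png

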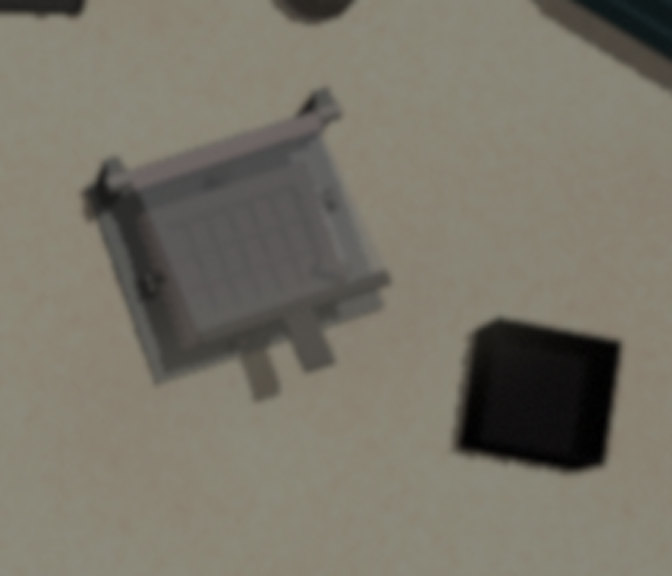

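The scene crop shows the cover raised about 0.3 rad, with its tongue near scene pixel (241,191). In the top crop the tongue is near pixel (448,238), and the duller bar left of it is its shadow. The bay is yawed about +0.3 rad. I'll fit one consistent model to these points.

```bash
cat > fit.py <<'E'
from h import *
from scipy.optimize import least_squares
def bayT(p):
    x,y,w=p[:3]; return Ro.from_euler('z',w).as_matrix(),np.array([x,y,0])
def cov(th,r,yy): return np.array([.078-r*np.cos(th),yy,.086+r*np.sin(th)])
def fit(obs,p0=(.58,-.26,.3,.3)):
    def f(p):
        R,t=bayT(p); o=[]
        for c,px,l in obs:
            l=l(p[3]) if callable(l) else np.array(l)
            o.append(proj(c,R@l+t)-px)
        return np.ravel(o)
    s=least_squares(f,p0,loss='soft_l1',f_scale=1.5); return s.x,f(s.x).reshape(-1,2)
E
python3 - <<'E'
from fit import *
np.set_printoptions(precision=4,suppress=True)
S=viewer.camera('scene');T=viewer.camera('top')
s=lambda x,y:(140+x/2.8,130+y/2.8); t=lambda x,y:(350+x/3.2,130+y/3.2)
obs=[(S,(242.8,187.2),lambda h:cov(h,.178,0)),(T,(449.1,237.1),lambda h:cov(h,.178,0)),
(S,(214.2,232.7),(.078,0,.086)),(T,(418.4,173.3),(.078,0,.086)),
(S,(245.1,250.7),(.052,.067,.043)),(T,(397,193.3),(.052,.067,.043)),(T,(424.3,207.5),(0,0,0)),
(S,s(203,180),lambda h:cov(h,.15,-.075)),(S,s(343,200),lambda h:cov(h,.15,.075)),(T,t(388,278),lambda h:cov(h,.15,-.075)),
(T,t(155,380),(-.086,.098,.008)),(S,s(372,292),(-.086,.098,.008)),(S,s(320,392),(.086,.098,.008)),(S,s(135,365),(.086,-.098,.008))]
p,r=fit(obs);print(p);print(r)
R,tt=bayT(p)
print('bay',tt,'grip',R@cov(p[3],.178,0)+tt,'end',R@cov(1.57,.178,0)+tt,'hinge',R@[.078,0,.086]+tt,'fin',R@[-.038,-.053,.07]+tt)
E
```

```text
[ 0.5798 -0.2604  0.2578  0.2412]
[[-2.772   3.3774]
 [-3.9799 -1.2792]
 [ 2.8736  4.239 ]
 [ 1.5884 -1.0527]
 [ 0.2333 -2.6038]
 [-1.7566  0.0268]
 [-0.5195  1.2051]
 [-0.2319 -0.5703]
 [-0.9889 -0.1644]
 [-0.5445 -0.1093]
 [-0.306   1.6117]
 [ 0.481  -2.5099]
 [-1.8587 -2.4053]
 [-1.7473 -4.7943]]
bay [ 0.5798 -0.2604  0.    ] grip [ 0.4881 -0.2846  0.1285] end [ 0.6551 -0.2406  0.264 ] hinge [ 0.6552 -0.2406  0.086 ] fin [ 0.5566 -0.3214  0.07  ]
```

```bash
python3 -m inch '[[[100,45,-14,-5,0,0,0],[100,50,-15,-5,0,0,2],[100,50,-15,-5,0,0,3],[100,50,-15,0,0,0,2],[100,45,-14,0,0,0,2],[100,30,-10,0,0,0,0],[100,0,0,0,0,0,0]]]' 60
python3 - <<'E'
from h import *
np.set_printoptions(precision=4,suppress=True)
o=bot.get_obs();print(o['ee_pos'],o['tcp_rot'],o['wrist_force'])
c=viewer.camera('wrist');save(c,'w1.png');print(c['vfov'],-np.array(c['R']).T@c['t'])
for t in('cover_grip','cover_hinge','tray_fin','tray_far','tray','bay'):
    print(t,[(np.round(x['position'],1),round(x['conf'],2)) for x in finder.mark_of('wrist',t)[:3]])
E
```

```text
time: 2.17
ee_pos: [0.4518, -0.3245, 0.2459]
tcp_rot: [-180.0, 0.0, 15.7]
wrist_force: [-0.7, 0.1, 0.3]
opening: 0.0852
grasp_force: 0.0
[ 0.4518 -0.3245  0.2459] [-179.9721    0.0083   15.7367] [-0.7265  0.1043  0.3484]
62.7712111004041 [ 0.518  -0.3055  0.3888]
cover_grip [(array([277. , 172.9]), 0.79)]
cover_hinge []
tray_fin []
tray_far []
tray [(array([470.5, 239.8]), 0.38)]
bay [(array([285.3,  57.3]), 0.74)]
```

View pics/w1.png

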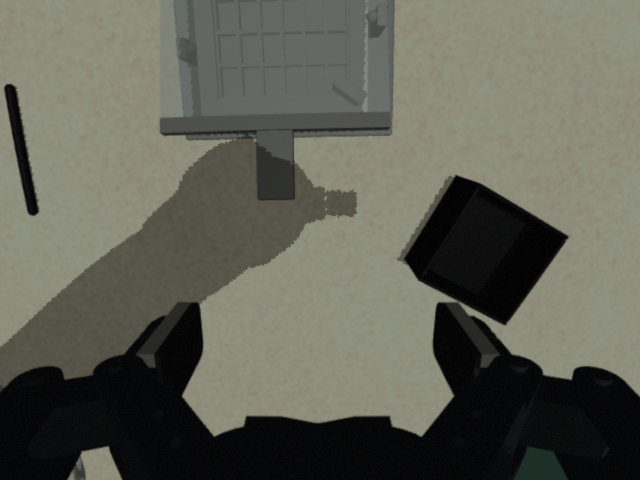

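The wrist view shows the tongue clearly: end at (275,199), root at (275,131), and panel free-edge corners at about (162,131) and (390,129). The fin is at (349,90) and the bowl is off to the right. I'll refit with these.

```bash
python3 - <<'E'
from fit import *
np.set_printoptions(precision=4,suppress=True)
S=viewer.camera('scene');T=viewer.camera('top');W=viewer.camera('wrist')
s=lambda x,y:(140+x/2.8,130+y/2.8); t=lambda x,y:(350+x/3.2,130+y/3.2)
G=lambda h:cov(h,.178,0)
obs=[(S,(242.8,187.2),G),(T,(448.5,238),G),(W,(276.3,172),G),
(S,s(285,157),lambda h:cov(h,.195,0)),(W,(275.5,199),lambda h:cov(h,.195,0)),
(W,(162,131),lambda h:cov(h,.15,.075)),(W,(390,129),lambda h:cov(h,.15,-.075)),
(T,(418.4,173.3),(.078,0,.086)),
(S,(245.1,250.7),(.052,.067,.043)),(T,(397,193.3),(.052,.067,.043)),
(S,s(203,180),lambda h:cov(h,.15,-.075)),(S,s(343,200),lambda h:cov(h,.15,.075)),(T,t(388,278),lambda h:cov(h,.15,-.075))]
p,r=fit(obs);print(p,np.degrees(p[2]));print(r)
R,tt=bayT(p)
g=R@cov(p[3],.178,0)+tt
print('bay',tt,'grip',g,'end',R@cov(1.57,.178,0)+tt,'fin',R@[-.038,-.053,.07]+tt)
o=bot.get_obs();e=o['ee_pos'];Rt=Ro.from_euler('xyz',o['tcp_rot'],degrees=True).as_matrix()
print('tool delta to grasp',Rt.T@(g-[0,0,.019]-e)*1000)
E
```

```text
[ 0.5734 -0.2626  0.2744  0.2435] 15.724277685764479
[[-2.5867  1.9978]
 [-1.6567  0.2091]
 [-0.6193 -0.1929]
 [ 0.3604 -0.9728]
 [ 0.2938 -1.3251]
 [ 1.0775 -0.3314]
 [-0.5083  0.0642]
 [ 2.1063  1.5789]
 [ 1.4167 -4.2632]
 [-0.9695  2.9794]
 [ 0.02   -1.7021]
 [-0.5685 -1.8036]
 [ 0.8296  1.8107]]
bay [ 0.5734 -0.2626  0.    ] grip [ 0.4822 -0.2883  0.1289] end [ 0.6484 -0.2415  0.264 ] fin [ 0.5512 -0.3239  0.07  ]
tool delta to grasp [ 41.113  -27.9008 136.5048]
```

```bash
python3 -m inch '[[[100,20,-14,10,0,0,0],[100,20,-14,30,0,0,0],[100,0,0,50,0,0,0],[100,0,0,43,0,0,0],[100,0,0,0,0,0,0],[0,0,0,0,0,0,0],[0,0,0,0,0,0,0],[0,0,0,0,0,0,0]]]' 40
python3 -m inch '[[[0,0,0,0,0,0,0],[0,0,0,0,0,0,0],[0,0,0,0,0,0,0]]]' 40
```

```text
time: 3.68
ee_pos: [0.482, -0.2885, 0.1148]
tcp_rot: [179.9, -0.1, 15.6]
wrist_force: [0.5, 0.3, -0.4]
opening: 0.032
grasp_force: 0.0
time: 4.05
ee_pos: [0.4813, -0.2877, 0.1133]
tcp_rot: [-180.0, 0.0, 15.6]
wrist_force: [-2.1, 4.9, 1.4]
opening: 0.0229
grasp_force: 40.3
```

```bash
python3 -m inch '[[[0,5.7,0,-18.7,0,0,0],[0,7.8,0,-18,0,0,0],[0,9.7,0,-17,0,0,0],[0,0,0,0,0,0,0]]]' 40
python3 -m inch '[[[0,11.5,0,-15.8,0,0,0],[0,13.2,0,-14.5,0,0,0],[0,14.7,0,-12.9,0,0,0],[0,0,0,0,0,0,0]]]'
```

```text
time: 4.55
ee_pos: [0.5041, -0.2808, 0.1674]
tcp_rot: [-179.9, -0.0, 15.6]
wrist_force: [-2.9, 7.2, -0.1]
opening: 0.0231
grasp_force: 40.9
time: 5.05
ee_pos: [0.5419, -0.2694, 0.21]
tcp_rot: [-179.8, 0.0, 15.7]
wrist_force: [-4.0, 11.4, 1.5]
opening: 0.023
grasp_force: 40.9
```

```bash
python3 -m inch '[[[0,16.1,-0.8,-11.3,0,0,0],[0,17.1,-0.8,-9.4,0,0,0],[0,18.1,-0.6,-7.5,0,0,0],[0,0,0,0,0,0,0]]]' 40
python3 -m inch '[[[0,18.8,-0.6,-5.5,0,0,0],[0,19.3,-0.6,-3.3,0,0,0],[0,19.5,-0.5,-1.2,0,0,0],[0,0,0,0,0,0,0],[0,0,0,0,0,0,0]]]'
```

```text
time: 5.55
ee_pos: [0.5912, -0.2544, 0.2381]
tcp_rot: [-179.9, 0.0, 15.6]
wrist_force: [-2.4, 6.7, 0.7]
opening: 0.0232
grasp_force: 40.8
time: 6.18
ee_pos: [0.646, -0.2377, 0.2482]
tcp_rot: [-180.0, -0.0, 15.6]
wrist_force: [-0.6, 5.6, 0.0]
opening: 0.0231
grasp_force: 40.7
```

```bash
python3 -m inch '[[[100,0,0,0,0,0,0],[100,0,0,0,0,0,0],[100,0,0,0,0,0,0],[100,0,0,-20,0,0,0],[100,0,0,-25,0,0,0],[100,0,0,-25,0,0,0],[100,-20,0,-10,0,0,0],[100,-40,0,0,0,0,0]]]' 40
python3 -m inch '[[[100,-50,0,0,0,0,0],[100,-50,20,0,0,0,0],[100,-50,20,0,0,0,0],[100,-20,20,0,0,0,0],[100,0,0,0,0,0,0]]]' 40
python3 - <<'E'
from h import *
C={n:viewer.camera(n) for n in('wrist','scene','top')}
save(C['wrist'],'w2.png');save(C['scene'],'s2.png')
np.set_printoptions(precision=4,suppress=True)
for t in('cover_grip','cover_hinge','tray_fin','tray_far','tray','bay','pad'):
    ob=[]
    for n in C:
        m=finder.mark_of(n,t)
        print(t,n,[(np.round(x['position'],1),round(x['conf'],2)) for x in m[:2]])
        if m: ob.append((C[n],np.array(m[0]['position'])))
    if len(ob)>1: print('   ',*tri(ob))
im=cv2.imread('pics/s2.png')[90:300,140:420];cv2.imwrite('pics/s2c.png',cv2.resize(im,None,fx=2.8,fy=2.8,interpolation=2))
E
```

```text
time: 7.18
ee_pos: [0.5885, -0.2546, 0.328]
tcp_rot: [180.0, -0.0, 15.6]
wrist_force: [0.4, -0.9, 0.4]
opening: 0.0855
grasp_force: 0.0
time: 7.8
ee_pos: [0.4389, -0.3593, 0.3287]
tcp_rot: [180.0, -0.0, 15.4]
wrist_force: [-0.3, 0.4, 0.5]
opening: 0.0854
grasp_force: 0.0
cover_grip wrist []
cover_grip scene [(array([215.5, 174.6]), 0.64), (array([389.5, 295.3]), 0.53)]
cover_grip top [(array([432.7, 159.3]), 0.89)]
    [ 0.6361 -0.2369  0.2686] [np.float64(0.34717920816768655), np.float64(0.39832623593687216)]
cover_hinge wrist []
cover_hinge scene [(array([216.5, 234.7]), 0.85)]
cover_hinge top [(array([420.1, 175.8]), 0.83)]
    [ 0.6481 -0.2434  0.0869] [np.float64(1.4031387693770738), np.float64(1.5218430732371344)]
tray_fin wrist [(array([308.5,  75.8]), 0.89)]
tray_fin scene []
tray_fin top [(array([450.6, 213.2]), 0.93), (array([240.2, 226.6]), 0.72)]
    [ 0.5542 -0.318   0.054 ] [np.float64(2.0616874513181025), np.float64(0.7741670995432218)]
tray_far wrist []
tray_far scene [(array([247.3, 250.4]), 0.85), (array([237. , 246.4]), 0.61)]
tray_far top [(array([394.4, 196.3]), 0.95)]
    [ 0.6076 -0.1811  0.032 ] [np.float64(0.10396463767316304), np.float64(0.11208337806556166)]
tray wrist [(array([255.5,  39.2]), 0.96), (array([ 45.1, 131. ]), 0.33)]
tray scene [(array([230.7, 232.9]), 0.69)]
tray top [(array([454., 213.]), 0.67), (array([427.4, 208. ]), 0.59)]
    [ 0.5644 -0.2852  0.0461] [np.float64(29.336431598016308), np.float64(7.1866036386363135), np.float64(17.152546755387192)]
bay wrist []
bay scene []
bay top []
pad wrist []
pad scene [(array([391.8, 294.4]), 0.87)]
pad top [(array([242.7, 230.4]), 0.69)]
    [ 0.5344  0.2158 -0.0056] [np.float64(2.14865543592765), np.float64(2.136584379746296)]
```

View pics/w2.png

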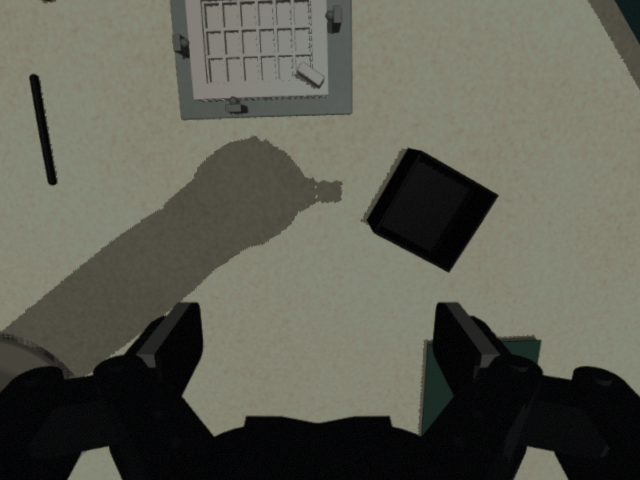

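View pics/s2c.png

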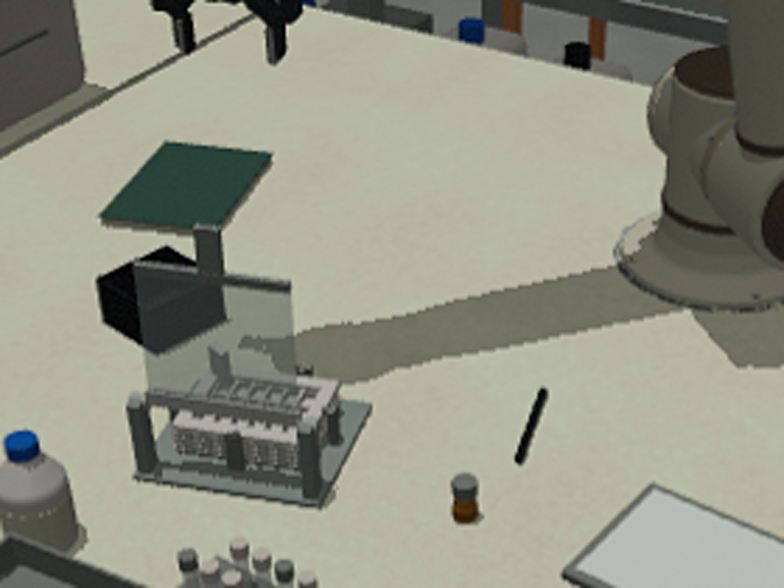

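The cover now stands upright: the scene view shows it vertical, and the triangulated grip of (0.636,-0.237,0.269) agrees. The wrist view shows the fin from (298,66) to (323,84), with clips at (180,45), (335,15) and (235,104). I'll refine the fin and pad positions next.

```bash
python3 - <<'E'
from fit import *
np.set_printoptions(precision=4,suppress=True)
S=viewer.camera('scene');T=viewer.camera('top');W=viewer.camera('wrist')
G=lambda h:cov(h,.178,0)
fin=(-.038,-.053,.07);far=(.052,.067,.043)
obs=[(S,(215.5,174.6),G),(T,(432.7,159.3),G),(S,(216.5,234.7),(.078,0,.086)),(T,(420.1,175.8),(.078,0,.086)),
(W,(308.5,75.8),fin),(T,(450.6,213.2),fin),(S,(247.3,250.4),far),(T,(394.4,196.3),far),(W,(255.5,39.2),(0,0,.038)),
(W,(192,100),(-.055,.07,.043)),(W,(329,95),(-.055,-.07,.043))]
p,r=fit(obs,(.573,-.262,.28,1.57));print(p,np.degrees(p[2]));print(r)
R,tt=bayT(p)
print('fin',R@fin+tt,'wrist ray',atz(W,(309.5,75.5),.07),'top ray',atz(T,(450.6,213.2),.07))
a,b=atz(W,(298,66),.077),atz(W,(323,84),.077);d=a-b;print('fin line deg',np.degrees(np.arctan2(d[1],d[0])))
for c,n in((T,'top'),(S,'scene')):
    m=finder.outline_of(n,'pad')
    for k in m[:1]:
        (q,sz,an)=cv2.minAreaRect(np.argwhere(k['pixels'])[:,::-1].astype(np.float32)); 
        bx=cv2.boxPoints((q,sz,an)) if n=='top' else [q]
        print(n,k['conf'],atz(c,q,.008),[atz(c,x,.012)[:2] for x in bx])
o=bot.get_obs();print(o['ee_pos'],o['q'])
E
```

```text
[ 0.574  -0.2566  0.2818  1.4968] 16.147962787614105
[[-0.6801  1.5851]
 [-0.0295  0.7428]
 [ 3.7214  1.6731]
 [-2.2608 -1.0323]
 [ 0.9362 -0.6863]
 [ 1.6514  0.2798]
 [ 1.0738 -3.2549]
 [-0.8453  0.0325]
 [ 2.0321  1.6658]
 [ 0.1845 -1.9861]
 [-2.3767  0.6932]]
fin [ 0.5523 -0.3181  0.07  ] wrist ray [ 0.552  -0.3182  0.07  ] top ray [ 0.5531 -0.314   0.07  ]
fin line deg 71.10743240299827
top 0.89 [0.5373 0.2158 0.008 ] [array([0.467, 0.322]), array([0.6289, 0.3098]), array([0.6071, 0.1074]), array([0.4461, 0.1227])]
scene 0.98 [0.5466 0.2178 0.008 ] [array([0.5508, 0.2194])]
[ 0.4401 -0.3578  0.3284] [-39.1114  11.1741  28.0957 106.9237   0.0003 125.3192]
```

```bash
python3 -m inch '[[[40,0,0,0,0,0,-10],[40,0,0,0,0,0,-10.6],[40,0,0,0,0,0,-10.6],[40,0,0,0,0,0,-10.6],[40,0,0,0,0,0,-10.6],[40,0,0,0,0,0,-10.6],[40,0,0,0,0,0,-10.6],[40,0,0,0,0,0,-10.6]]]' 60
python3 -m inch '[[[40,0,0,0,0,0,-10.6],[40,0,0,0,0,0,-10.6],[40,0,0,0,0,0,-10.6],[40,0,0,0,0,0,-10.6],[40,0,0,0,0,0,-10.6],[40,0,0,0,0,0,-10.6],[40,0,0,0,0,0,-10.6],[40,0,0,0,0,0,-10.6]]]' 60
python3 -m inch '[[[40,0,0,0,0,0,-10.6],[40,0,0,0,0,0,-10.6],[40,0,0,0,0,0,-10.6],[40,0,0,0,0,0,-10.6],[40,0,0,0,0,0,-10.6],[40,0,0,0,0,0,-10.6],[40,0,0,0,0,0,-3],[40,0,0,0,0,0,0]]]' 60
cat > d.py <<'E'
import sys
from h import *
o=bot.get_obs();Rt=Ro.from_euler('xyz',o['tcp_rot'],degrees=True).as_matrix()
print(np.round(o['ee_pos'],4),np.round(o['tcp_rot'],2),np.round(o['q'],1),np.round(o['wrist_force'],1),'delta',np.round(Rt.T@(np.array(list(map(float,sys.argv[1:4])))-o['ee_pos'])*1000,1))
E
python3 d.py .552 -.318 .052
```

```text
time: 10.25
ee_pos: [0.4401, -0.3578, 0.3284]
tcp_rot: [-180.0, 0.0, 100.1]
wrist_force: [0.6, -0.1, -0.2]
opening: 0.0341
grasp_force: 0.0
time: 11.25
ee_pos: [0.4401, -0.3578, 0.3284]
tcp_rot: [-180.0, 0.0, -175.1]
wrist_force: [0.6, -0.9, -0.4]
opening: 0.0343
grasp_force: 0.0
time: 12.25
ee_pos: [0.4401, -0.3578, 0.3284]
tcp_rot: [180.0, 0.0, -108.9]
wrist_force: [0.2, 0.0, 0.0]
opening: 0.0345
grasp_force: 0.0
[ 0.4401 -0.3578  0.3284] [ 180.      0.   -108.86] [ -39.1   11.2   28.1  106.9    0.  -110.2] [0.2 0.  0. ] delta [-73.8 -93.  276.4]
```

```bash
python3 -m inch '[[[40,-24,-31,30,0,0,0],[40,-30,-37,40,0,0,0],[40,-20,-25,45,0,0,0],[40,0,0,45,0,0,0],[40,0,0,20,0,0,0],[40,0,0,0,0,0,0]]]' 60
python3 - <<'E'
from h import *
W=viewer.camera('wrist');T=viewer.camera('top');save(W,'w3.png')
for n,c in(('wrist',W),('top',T)):
  for x in finder.mark_of(n,'tray_fin')[:2]: print(n,x['conf'],x['position'],atz(c,x['position'],.07))
print('expected px',proj(W,[.552,-.318,.07]))
E
python3 d.py .552 -.318 .052
```

```text
time: 13.0
ee_pos: [0.5513, -0.3172, 0.1465]
tcp_rot: [179.8, 0.0, -108.9]
wrist_force: [0.4, 0.1, 1.2]
opening: 0.0341
grasp_force: 0.0
wrist 0.68 [314.5, 248.9] [ 0.55165818 -0.31860963  0.07      ]
top 0.63 [456.1, 214.4] [ 0.54971091 -0.32749755  0.07      ]
expected px [314.28585183 250.02394374]
[ 0.5526 -0.3182  0.1502] [-1.7986e+02 -2.0000e-02 -1.0887e+02] [ -29.9   16.1   13.9   87.6    0.  -101.1] [ 0.4 -0.3 -0.7] delta [-0.1  0.9 98.2]
```

View pics/w3.png

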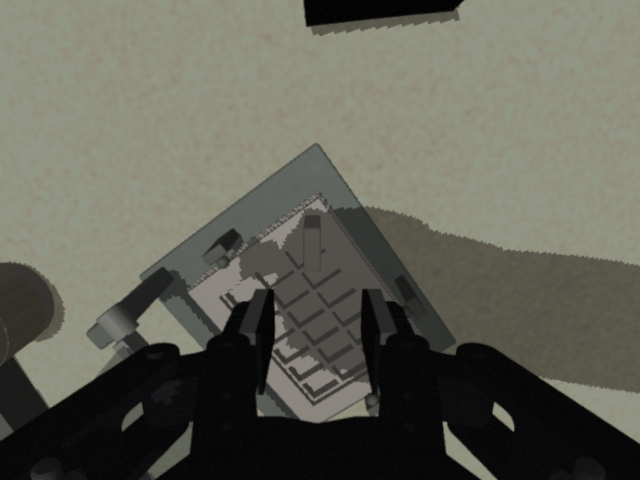

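```bash
python3 -m inch '[[[30,0,0,30,0,0,0],[30,0,0.5,30,0,0,0],[30,0,0,22,0,0,0],[30,0,0,15,0,0,0],[30,0,0,0,0,0,0],[0,0,0,0,0,0,0],[0,0,0,0,0,0,0],[0,0,0,0,0,0,0]]]' 100
python3 d.py .552 -.318 .052
```

```text
time: 14.2
ee_pos: [0.5527, -0.3182, 0.053]
tcp_rot: [-179.8, -0.0, -108.8]
wrist_force: [3.2, -1.2, 5.9]
opening: 0.0081
grasp_force: 98.8
[ 0.5527 -0.3182  0.053 ] [-1.7982e+02 -3.0000e-02 -1.0883e+02] [ -29.9   16.9    4.2   77.     0.  -101.1] [ 3.2 -1.2  5.9] delta [0.  0.7 1. ]
```

```bash
python3 -m inch '[[[0,-0.9,0,-7.7,0,2.86,0],[0,-0.9,0,-7.7,0,2.86,0],[0,0,0,0,0,0,0]]]' 100
python3 -m inch '[[[0,-0.9,0,-7.7,0,2.86,0],[0,-0.5,0,-3.9,0,1.43,0],[0,0,0,0,0,0,0],[0,0,0,0,0,0,0]]]' 100
python3 - <<'E'
from h import *
c=viewer.camera('scene');save(c,'s3.png');im=c['pixels'][90:300,140:420,::-1];cv2.imwrite('pics/s3c.png',cv2.resize(im,None,fx=2.8,fy=2.8,interpolation=2))
o=bot.get_obs();print(o['tcp_rot'],o['ee_pos'],o['wrist_force'],o['torque'])
E
```

```text
time: 14.58
ee_pos: [0.553, -0.3157, 0.0677]
tcp_rot: [-179.9, -5.8, -108.8]
wrist_force: [3.2, -4.9, 2.7]
opening: 0.0082
grasp_force: 98.9
time: 15.08
ee_pos: [0.5532, -0.3136, 0.0782]
tcp_rot: [-180.0, -10.0, -108.9]
wrist_force: [3.4, -4.4, 0.4]
opening: 0.0079
grasp_force: 98.7
[-179.96728992   -9.98872476 -108.87441265] [ 0.55316679 -0.31361809  0.07812449] [ 3.75385542 -4.16329548  0.53297877] [-0.84983047 -0.84247664 -0.08528203]
```

View pics/s3c.png

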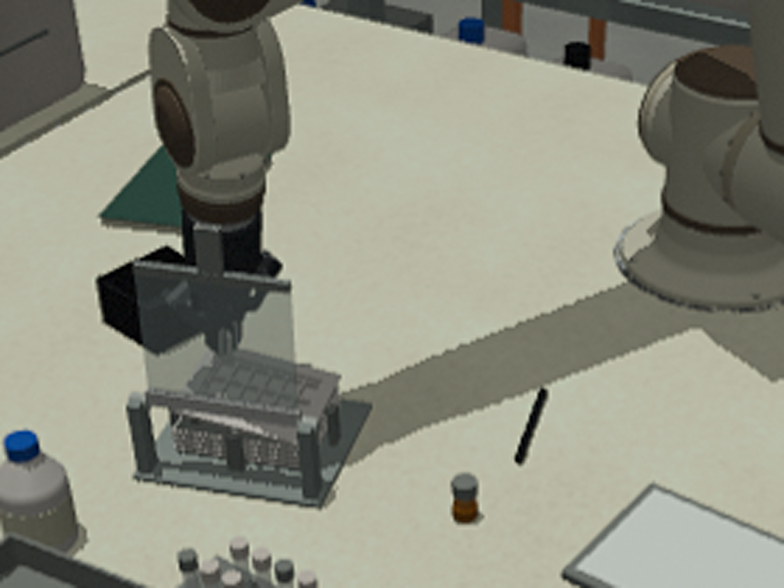

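```bash
python3 -m inch '[[[0,-0.9,0,-7.7,0,2.86,0],[0,-0.9,0,-7.7,0,2.86,0],[0,0,0,0,0,0,0]]]' 100
python3 -m inch '[[[0,-0.9,0,-7.7,0,2.86,0],[0,-0.9,0,-7.7,0,2.86,0],[0,0,0,0,0,0,0],[0,0,0,0,0,0,0]]]' 100
python3 - <<'E'
from h import *
c=viewer.camera('scene')
for n in('tray_far','cover_grip','tray'):print(n,[(np.round(x['position'],1),round(x['conf'],2)) for x in finder.mark_of('scene',n)[:2]])
R=Ro.from_euler('z',.2818).as_matrix();print(proj(c,R@[.052,.067,.043]+[.574,-.2566,0]))
o=bot.get_obs();print(o['tcp_rot'],o['ee_pos'],o['wrist_force'],o['torque'])
E
```

```text
time: 15.5
ee_pos: [0.5547, -0.3086, 0.093]
tcp_rot: [180.0, -15.7, -108.8]
wrist_force: [1.0, -6.3, 1.4]
opening: 0.0077
grasp_force: 98.7
time: 16.0
ee_pos: [0.5564, -0.3023, 0.1064]
tcp_rot: [179.9, -21.3, -108.8]
wrist_force: [0.9, 1.1, 2.6]
opening: 0.0079
grasp_force: 99.0
tray_far [(array([245.5, 249.9]), 0.57)]
cover_grip [(array([219.5, 176.1]), 0.73)]
tray [(array([232.5, 227.6]), 0.62), (array([246.1, 247.9]), 0.47)]
[248.37456033 247.1346831 ]
[ 179.96282099  -21.38980914 -108.83514274] [ 0.55643888 -0.30256952  0.10670546] [1.02263341 0.89563223 1.59181317] [ 0.74682586 -0.13037751 -0.01919892]
```

```bash
python3 -m inch '[[[0,3.6,0,-9.3,0,0,0],[0,6,0,-15,0,0,0],[0,6,0,-15,0,0,0],[0,6,0,-15,0,0,0],[0,0,0,0,0,0,0]]]' 100
python3 -m inch '[[[0,11,19,-12,0,0,0],[0,11,19,-12,0,0,0],[0,11,19,-12,0,0,0],[0,11,19,-12,0,0,0],[0,0,0,0,0,-5,0],[0,0,0,0,0,-6,0],[0,0,0,0,0,-6,0],[0,0,0,0,0,-4.3,0]]]' 100
python3 d.py .537 .2158 .25
python3 - <<'E'
from h import *
c=viewer.camera('scene');save(c,'s4.png');im=c['pixels'][20:300,140:460,::-1];cv2.imwrite('pics/s4c.png',cv2.resize(im,None,fx=2.1,fy=2.1,interpolation=2))
E
```

```text
time: 16.82
ee_pos: [0.5574, -0.303, 0.1675]
tcp_rot: [-179.8, -21.5, -108.9]
wrist_force: [0.2, 0.4, -1.0]
opening: 0.0082
grasp_force: 98.5
time: 17.82
ee_pos: [0.477, -0.3006, 0.226]
tcp_rot: [-180.0, 0.0, -108.9]
wrist_force: [-1.2, -0.1, -0.2]
opening: 0.008
grasp_force: 98.5
[ 0.477  -0.3006  0.226 ] [-1.8000e+02  1.0000e-02 -1.0886e+02] [ -32.2    6.8   11.5   94.7    0.  -103.4] [-1.2 -0.1 -0.2] delta [-508.1  110.1  -23.9]
```

View pics/s4c.png

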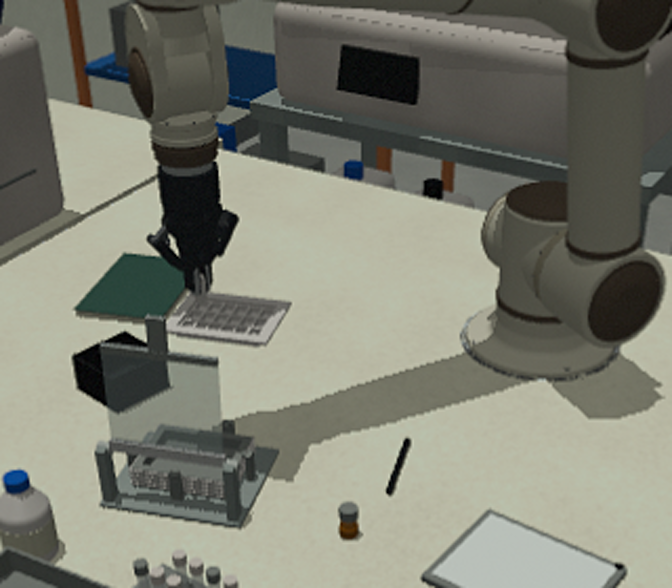

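```bash
python3 -m inch '[[[0,-20,5,0,0,0,0],[0,-35,9,0,0,0,0],[0,-45,11.5,0,0,0,0],[0,-45,11.5,0,0,0,0],[0,-45,11.5,0,0,0,0],[0,-45,11.5,0,0,0,0],[0,-45,11.5,0,0,0,0],[0,-45,11.5,0,0,0,0]]]' 100
python3 -m inch '[[[0,-45,11.5,0,0,0,0],[0,-35,9,10,0,0,0],[0,-25,6.5,20,0,0,0],[0,-11,3,20,0,0,0],[0,0,0,20,0,0,0],[0,0,0,15,0,0,0],[0,0,0,8,0,0,0],[0,0,0,0,0,0,0]]]' 100
python3 -m inch '[[[0,0,0,0,0,0,0],[0,0,0,0,0,0,0]]]'
python3 d.py .513 .153 .13
python3 - <<'E'
from h import *
C={n:viewer.camera(n) for n in('top','scene')}
np.set_printoptions(precision=4,suppress=True)
for t in('tray','tray_fin','tray_far','pad','cover_grip','vial','pen','bowl','tipbox'):
    ob=[]
    for n in C:
        m=finder.mark_of(n,t); 
        if m: print(t,n,m[0]['position'],round(m[0]['conf'],2)); ob.append((C[n],np.array(m[0]['position'])))
    if len(ob)>1: print('   ',*tri(ob))
a=C['top']['pixels'][100:340,120:400,::-1];b=C['scene']['pixels'][120:400,160:500,::-1]
cv2.imwrite('pics/f.png',np.hstack([cv2.resize(a,(400,343)),cv2.resize(b,(400,343))]))
E
```

```text
time: 18.88
ee_pos: [0.5028, 0.0367, 0.2253]
tcp_rot: [-179.9, -0.2, -108.8]
wrist_force: [0.2, -0.6, -0.7]
opening: 0.008
grasp_force: 98.5
time: 19.88
ee_pos: [0.5122, 0.1533, 0.1319]
tcp_rot: [180.0, -0.2, -108.8]
wrist_force: [0.1, -0.6, -1.0]
opening: 0.0081
grasp_force: 98.5
time: 20.12
ee_pos: [0.5128, 0.1532, 0.1327]
tcp_rot: [-179.9, -0.1, -108.9]
wrist_force: [-0.2, 0.2, -1.1]
opening: 0.0081
grasp_force: 98.5
[0.5128 0.1532 0.1327] [-1.7995e+02 -1.2000e-01 -1.0885e+02] [ 16.7   2.1  -3.8  84.1  -0.1 -54.4] [-0.2  0.2 -1.1] delta [ 0.2 -0.2  2.7]
tray top [431.6, 159.6] 0.63
tray scene [392.8, 256.8] 0.72
    [ 0.6011 -0.0071  0.1967] [np.float64(107.77390126459855), np.float64(99.43798252945587)]
tray_fin top [514.2, 254.8] 0.21
tray_fin scene [371.6, 237.6] 0.56
    [ 0.3923 -0.177   0.0949] [np.float64(116.82296929302977), np.float64(91.90079647081194)]
tray_far top [203.7, 209.2] 0.57
tray_far scene [418.3, 272.9] 0.88
    [0.5681 0.2907 0.1229] [np.float64(1.1424496234362107), np.float64(1.1694736321148254)]
cover_grip top [436.2, 160.2] 0.76
cover_grip scene [215.9, 177.7] 0.97
    [ 0.6345 -0.2432  0.2582] [np.float64(2.1953540771514004), np.float64(1.9123831751469866)]
vial top [147.1, 264.6] 0.66
vial scene [492.5, 306.5] 0.75
    [0.4527 0.4587 0.0001] [np.float64(0.6663295504885761), np.float64(0.6907082106042151)]
pen top [334.7, 271.2] 0.46
pen scene [334.1, 244.0] 0.47
    [ 0.4211 -0.0183 -0.0047] [np.float64(2.5487828312950103), np.float64(2.254222018073831)]
bowl top [515.2, 254.0] 0.85
bowl scene [200.3, 202.7] 0.8
    [ 0.4525 -0.4863  0.0032] [np.float64(1.4930809597295815), np.float64(1.1983987646944487)]
tipbox scene [491.8, 308.8] 0.82
```

View pics/f.png

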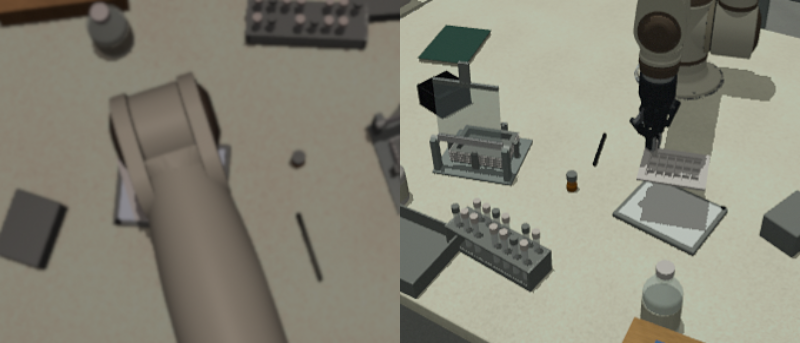

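The picture shows the tray level above the pad and the cover still upright. The far corner measures (0.568, 0.291, 0.123), against an expected (0.566, 0.294), so the tray is centred to a few millimetres.

```bash
python3 -c "
from workcell import bot
print(bot.job_done())"
```

```text
the job is handed in; nothing more can be done
None
```

I've handed in the job: the cover stands upright at about 1.5 rad, and the tray was peeled fin corner first. It is held still and level over the pad, centred to a few millimetres, with its rim about 10 cm above the pad's top. None of the bystanders appeared moved in the final pictures, and the hand-in call returned no verdict.

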